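# Clamp a six-well plate in its holder with the toggle lever

## Robot

A 6-joint arm with a two-finger parallel gripper is mounted at the origin on a cart in front of the work surface, level with it; the furniture and walls round the work are solid. World frame = base frame: x ahead of the robot, y to its left, z up, the work surface at z = 0. Lengths are in m, angles in rad, forces in N, time in s.
With the tool pointing down it reaches from about 0.375 to 0.825 m from the base axis. Payload 5.5 kg.
Tool frame: the origin (TCP) lies midway between the tips of the shut fingers; the grasp point (between the pads) lies 19 mm behind it; z points along the fingers, y is the line along which they close (so a half turn about z gives the same grasp; the last joint's range is limited). The gripper opens to 85 mm and grips with 20 to 120 N. Pads are 22 mm wide; open, the fingers measure 114 mm over their backs; the gripper's body (76 mm by 85 mm) begins 54 mm behind the grasp point. The pads swing forward as they close: fully open they stand 13 mm farther back than shut.
Start: joints at [1.199, 0.314, -0.047, 1.21, 0, 1.571], TCP at [0.218, 0.559, 0.231] pointing down, gripper open.
Joint ranges: [-2.67, 2.67], [-0.69, 1.73], [-1.03, 1.25], [-2.08, 2.16], [-1.42, 1.45], [-3.14, 3.14]. Speed limits (rad/s): [2.39, 2.39, 3.01, 3.14, 3.14, 3.14].

## Interface

Orientations are given as [roll, pitch, yaw] about the fixed x, y, z axes, in that order (R = Rz(yaw) Ry(pitch) Rx(roll)).
In Python, from plant import robot, vision, ticket, observe gives the robot as it stands (robot), with the cameras (vision), the job (ticket) and the readings as plain functions.
- The arm moves only by the shell command python3 drive.py [FORCE], which reads ROWS from standard input. ROWS is a JSON object with one list for each field, all of the same length, 1 to 10, a row being the entries at one place: wx, wy, wz (a rotation vector in fractions of the full range, 1 being 4 rad), tx, ty, tz (the shift in shares of 0.5 m (1.0 is 0.5 m)), finger_gap (the finger opening in m); each row is the pose to reach, as a shift and turn from the pose commanded when the command began, along the tool's axes at that moment; what a row does not reach only later rows make up. A row lasts 1/8 s, in which the tool goes at most 0.0625 m and 0.188 rad, less where a joint would pass 70% of its speed; a pose out of reach is approached as far as the arm can. The fingers move at their own pace and stop on an object; FORCE is the grip in N (left out, the last holds). Time passes only in rows, so rows that do not move let the fingers close. It prints the time, the measured TCP pose, the force, the opening and the grip force at its end. Input that does not fit is refused with a message, and nothing moves.
- observe(): the state, without advancing time (a new reading comes with each control period).
- vision.capture(name): name is "scene" or "top"; returns (picture, depth): 480x640x3 uint8, blue, green, red; 480x640 float32, m along the optical axis (not along the pixel's ray), 0 where there is no reading.
- vision.get_calibration(name): a dict with "fov_y" (degrees; the focal length in pixels is half the picture's height over the tangent of half this angle, whatever the lens; pixels are square), "cx", "cy" (the principal point, pixels), "D" ([k1, k2, p1, p2, k3] as OpenCV has them; the pictures are not rectified), "eye" and "orientation" of the camera in the world. Camera axes: x right, y down, z forward; pixel columns grow to the right and rows downward; lengths in m; the calibration is good to about 2 mm. A picture is of the moment at which its call begins. get_calibration takes no time and is no camera call.
- ticket.sign_off(): hands the job in; it is judged then, once.
The state is a dict: "t": time; "joints": joint angles; "qd": joint speeds; "joint_torque": joint torques, N m; "ee_pos": TCP position; "ee_rot": TCP orientation; "force": force on the tool from outside, world axes, zero at the start; "moment": the same for the moment, N m; "gripper_width": finger opening in m; "grip_force": force on a finger pad.
Only numpy, scipy, OpenCV 4.12 (cv2) and the standard library are available. Lean on these libraries where they do the work, as an engineer would, in place of code of your own. Each camera call takes 0.05 s, during which the arm holds its last target. There are 200 camera calls.

## Task

With the fingertips only, and without lifting it, push the six-well plate along its holder, away from the open front, until it is fully home against the rear stop. Then push the holder's toggle lever over from its outward-leaning position, past centre, so that it snaps over towards the plate and the clamp arm presses on the plate. Leave the plate home and clamped, and do not disturb the other things on the bench.

Things in the scene. Friction and masses are not known exactly. Their poses are not given: they have to be found in the camera images.
- holder: Fixed plate holder: base x -75..70, y -82..145 mm, 8 mm thick; grey guides (inner faces y = +-66 mm) and rear stop (face x = 57.5 mm), tops 20 mm high; front (-x) open. Origin under the base, midway between the guides; +x is the push direction, z up. Steel toggle clamp on the +y side: bracket x -22..22, y 76..129, 54 mm high; open, its arm stands up to 95 mm above the bench.
- plate_home (a point): Point fixed on the holder where the plate's origin lies when the plate is fully home (holder frame 15, 0, 8 mm, so the plate's front edge is then at holder x = -27.5 mm); same axes as the holder.
- plate: Loose six-well plate, 85 mm along the push, 127 mm across, 13.5 mm high, flat between the guides (2.5 mm play each side) on the 8 mm base, so its top is 21.5 mm above the bench. Starts 20 to 40 mm short of home. Origin at the centre of its underside; its edges are turned +15 deg about z from its own axes. Pushed on the middle of its front (-x) edge it slides with under 3 N.
- lever (a joint): Toggle lever angle, rad: 0 = open, leaning 45 deg outward (holder +y, away from the plate); 0.785 = upright (centre); 1.57 = leaning 45 deg inward over the plate. An over-centre spring drives it from centre: pushing takes up to about 5 N at the tip, then it snaps by itself to the other side. Clamped on the plate it rests at about 1.5.
- lever_tip (a point): Point on the lever's axis 98 mm from its hinge, in the thick end of the black plastic grip (grip 16 to 20 mm diameter, from 48 to 106 mm from the hinge). Open, it lies about 69 mm outward of the hinge and 114 mm above the bench; upright the lever ends 151 mm above the bench.
- lever_hinge (a point): Hinge of the lever, on the holder at (0, 106.5, 45) mm; the hinge axis is the holder's x, so the lever swings in the holder's y-z plane, towards -y when closing. Same axes as the holder.
- clamp_arm: The steel clamp arm, 12 mm wide, with a rubber foot 14 mm in diameter 47 mm from its hinge; linked to the lever (turns 0.764 rad per rad of lever). Raised steeply when the lever is open, level when clamped, its foot then pressing on the plate 38 mm left (+y) of the midline. Origin at its hinge, holder (0, 85.5, 38.5) mm.
- universal_1: Bystander: upright specimen tube with a screw cap, 29 mm diameter, 75 mm high, behind the clamp; origin under its centre.
- small_dish_1: Bystander: round covered dish, 59 mm diameter, 14 mm high, on the bench outward of the clamp; origin under its centre.
- pen_blue: Bystander: pen, 143 mm long, 26 mm wide over the clip, 11 mm high, lying in front of the clamp along its y; origin under its centre.
- lab_timer: Bystander: flat square timer, 76 x 76 x 18 mm; origin under its centre.
- reagent_a: Bystander: upright round bottle, 56 mm diameter, 105 mm high; origin under its centre.

How it is judged:
By the outcome, as a careful person would: the job done as asked, in the order asked, and still so for the second after the job is handed in, with the robot touching nothing.
It also fails if it takes over 43 s, if anything falls off the work surface, if the arm or the gripper's body presses on something with over 40 N, if the wrist force passes 120 N, or if a joint passes its speed limit or range.

## Working session

There is one attempt and no reset: what is moved stays moved. The work goes in short steps, Python scripts to look and compute and a shell command to move; the robot and the scene stay as the last step left them, time stands still between calls to the robot, and variables do not carry over. Pictures are saved under pics/ and viewed, at most 10 in all, crops included, and the job is handed in when it is done.

```bash
ls; mkdir -p pics
cat > h.py <<'E'
import numpy as np,cv2
from plant import robot, vision, ticket, observe
from scipy.spatial.transform import Rotation as R
def cal(n):
    c=vision.get_calibration(n); f=240/np.tan(np.radians(c["fov_y"])/2)
    K=np.array([[f,0,c["cx"]],[0,f,c["cy"]],[0,0,1]]); o=np.array(c["orientation"])
    Rm=o if o.shape==(3,3) else R.from_euler('xyz',o).as_matrix()
    return K,np.array(c["D"],float),np.array(c["eye"]),Rm
def rays(n,px):
    K,D,e,Rm=cal(n)
    u=cv2.undistortPoints(np.array(px,float).reshape(-1,1,2),K,D)[:,0]
    return e,np.c_[u,np.ones(len(u))],Rm
def onplane(n,px,z):
    e,d,Rm=rays(n,px); w=d@Rm.T
    return e+w*((z-e[2])/w[:,2])[:,None]
def cloud(n,dep):
    v,u=np.mgrid[0:480,0:640]
    e,d,Rm=rays(n,np.c_[u.ravel(),v.ravel()])
    return ((d*dep.reshape(-1,1))@Rm.T+e).reshape(480,640,3)
def proj(n,P):
    K,D,e,Rm=cal(n)
    rv=cv2.Rodrigues(Rm.T)[0]
    return cv2.projectPoints(np.array(P,float).reshape(-1,1,3),rv,-Rm.T@e,K,D)[0][:,0]
E
python3 - <<'E'
from h import *
for n in("scene","top"):
    p,d=vision.capture(n); cv2.imwrite(f"pics/{n}0.png",p); np.save(n+"0.npy",d); print(n,vision.get_calibration(n))
print(observe())
E
```

```text
drive.py
pics
plant.py
scene {'fov_y': 45.24388004106825, 'cx': 322.92849055468395, 'cy': 243.211400559465, 'D': array([-0.00202997,  0.        ,  0.        ,  0.        ,  0.        ]), 'eye': array([-0.18473674,  0.69321348,  0.75183692]), 'orientation': array([-2.28088544,  0.01454499, -2.06434622])}
top {'fov_y': 47.42925559227293, 'cx': 321.77929085666517, 'cy': 237.59041377250404, 'D': array([0.02193049, 0.        , 0.        , 0.        , 0.        ]), 'eye': array([0.3333347 , 0.34777291, 1.07172317]), 'orientation': array([-2.95477004, -0.02680095, -1.54678067])}
{'t': 0.1, 'joints': array([ 1.19898286e+00,  3.14150144e-01, -4.79819565e-02,  1.21022303e+00,
        1.47412874e-05,  1.57082266e+00]), 'qd': array([-1.81414391e-03, -1.23799436e-03,  3.30832681e-03,  4.62660760e-04,
        1.70198627e-03, -9.87623104e-06]), 'joint_torque': array([-8.33130275e-05, -5.40766954e+01,  3.40540838e+01,  1.11866809e-02,
        1.89546802e-05, -1.43584451e-07]), 'ee_pos': array([0.21778519, 0.5585073 , 0.23052264]), 'ee_rot': array([-3.14003385e+00, -1.47002256e-05,  2.76975284e+00]), 'force': array([0.52818477, 0.18868002, 0.25344023]), 'moment': array([ 0.01628225,  0.00569168, -0.03560747]), 'grip_force': 0.0, 'gripper_width': 0.08538126417620184}
```

View pics/scene0.png

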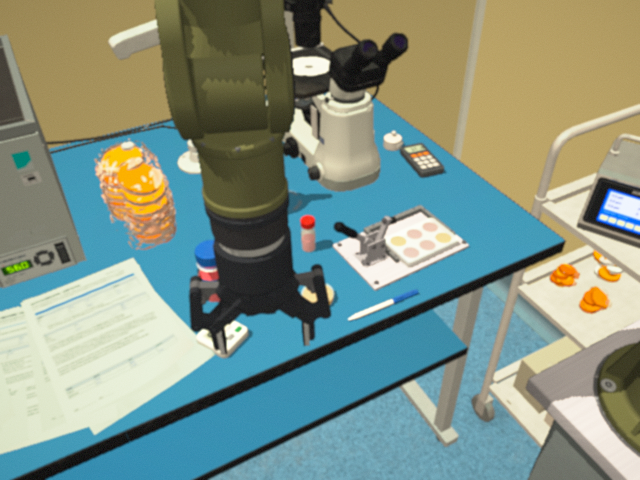

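View pics/top0.png

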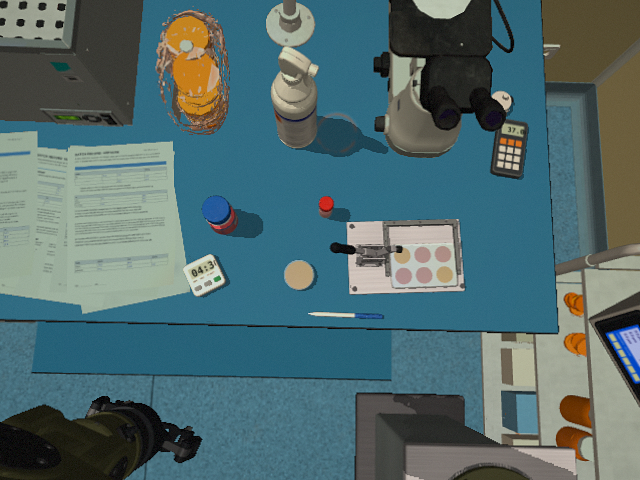

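The top view shows the holder at about (347..467, 219..294). Its push direction is image-up, the lever grip is at (340,247), the plate at (390..457, 245..290), the tube at (326,207), the dish at (299,275) and the pen at (346,315). Next I'll measure corners.

Run:
```python
from h import *
p=cv2.imread("pics/top0.png"); s=cv2.imread("pics/scene0.png")
a=cv2.resize(p[195:325,290:475],None,fx=4,fy=4,interpolation=cv2.INTER_CUBIC)
cv2.imwrite("pics/topc.png",a)
b=cv2.resize(s[195:325,290:475],None,fx=4,fy=4,interpolation=cv2.INTER_CUBIC)
cv2.imwrite("pics/scenec.png",b)
d=np.load("top0.npy");C=cloud("top",d)
for q in[(380,310),(365,285),(355,285),(425,268),(440,285),(425,223),(340,247),(326,205),(299,275)]:print(q,C[q[1],q[0]].round(4))
print(proj("top",[[.218,.559,.231],[0,0,0]]))
```

```text
(380, 310) [0.3961 0.2068 0.    ]
(365, 285) [0.4437 0.237  0.0043]
(355, 285) [0.4428 0.257  0.0083]
(425, 268) [0.4777 0.123  0.0254]
(440, 285) [0.4461 0.0931 0.0199]
(425, 223) [0.5689 0.1202 0.0167]
(340, 247) [0.498  0.2939 0.1191]
(326, 205) [0.5863 0.319  0.0694]
(299, 275) [0.4584 0.3667 0.0168]
[[159.58287719 418.28239646]
 [493.34732163 533.62748039]]
```

View pics/topc.png

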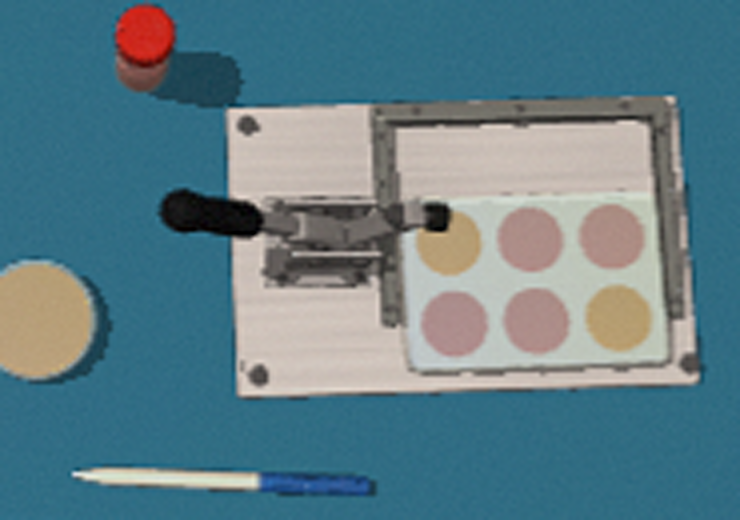

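View pics/scenec.png

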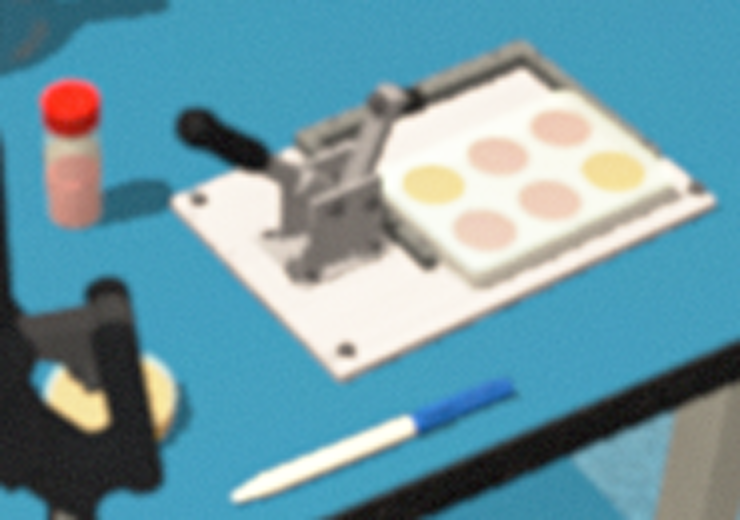

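The crops show the base corners (top crop: (227,108), (678,97), (698,382), (238,397)) and the plate front edge at (410,368)-(668,360). The lever's grip end is at (180,210) in the top crop and (195,127) in the scene crop. I'll fit the holder pose from these.

Run:
```python
from h import *
f=lambda L:np.array([( (x+.5)/4+290-.5,(y+.5)/4+195-.5) for x,y in L])
T=f([(227,108),(698,382),(238,397)]);S=f([(172,203),(717,203),(342,380)])
H=np.array([[70,145],[-75,-82],[-75,145]])/1000
def fit(A,B):
    a,b=A.mean(0),B.mean(0);M=(A-a).T@(B-b);th=np.arctan2(M[0,1]-M[1,0],M[0,0]+M[1,1])
    r=np.array([[np.cos(th),-np.sin(th)],[np.sin(th),np.cos(th)]]);t=b-r@a
    return th,t,np.linalg.norm(A@r.T+t-B,axis=1)*1000
PT=onplane("top",T,.008);PS=onplane("scene",S,.008)
for P in(PT,PS):print(P.round(4).tolist(),fit(H,P[:,:2]))
def tri(a,b):
    e1,d1,R1=rays("top",[a]);e2,d2,R2=rays("scene",[b]);w1=(d1@R1.T)[0];w2=(d2@R2.T)[0]
    k=np.linalg.lstsq(np.c_[w1,-w2],e2-e1,rcond=None)[0];p,q=e1+k[0]*w1,e2+k[1]*w2
    return (p+q)/2,np.linalg.norm(p-q)
for i in range(3):print("tri",tri(T[i],S[i]))
print("tip",tri(f([(180,210)])[0],f([(195,127)])[0]))
th,t,_=fit(H,(PT+PS)[:,:2]/2);print("HOLDER",th,t)
r=np.array([[np.cos(th),-np.sin(th)],[np.sin(th),np.cos(th)]])
toH=lambda P:((P[:,:2]-t)@r*1000).round(1)
print("plate top corners",toH(onplane("top",f([(410,368),(668,360),(402,200),(652,192)]),.0215)))
print("plate scene FL",toH(onplane("scene",f([(482,272)]),.0215)), "tip",toH(np.array([tri(f([(180,210)])[0],f([(195,127)])[0])[0]])))
for h in [(-75,0),(-60,0),(0,106.5),(0,176),(15,0)]: print(h,(r@np.array(h)/1000+t).round(4))
print("bystanders H: tube,dish,pen", toH(onplane("top",f([(145,32)]),.075)),toH(onplane("top",f([(35,320)]),.014)),toH(onplane("top",f([(75,475),(375,487)]),.008)))
```

```text
[[0.5689, 0.2758, 0.008], [0.4386, 0.043, 0.008], [0.4252, 0.2682, 0.008]] (np.float64(0.05776463678342895), array([0.50820672, 0.12798732]), array([1.25534916, 1.32103215, 0.32244136]))
[[0.5673, 0.2792, 0.008], [0.4368, 0.046, 0.008], [0.4229, 0.2714, 0.008]] (np.float64(0.05862295465602565), array([0.5063755 , 0.13120567]), array([0.95548454, 1.1237058 , 0.16878121]))
tri (array([0.57026925, 0.27642419, 0.00451621]), np.float64(0.0020440926092447857))
tri (array([0.4392826 , 0.04253307, 0.00467002]), np.float64(0.0011827999463601443))
tri (array([0.42594665, 0.26847023, 0.00386105]), np.float64(0.0014028869962436463))
tip (array([0.49887769, 0.30404   , 0.11434698]), np.float64(0.00200253184172118))
HOLDER 0.0581942197726011 [0.50729115 0.1295965 ]
plate top corners [[-63.7  60.5]
 [-63.7 -64.8]
 [ 18.6  59.7]
 [ 19.  -63.6]]
plate scene FL [[-63.9  58.6]] tip [[  1.7 174.6]]
(-75, 0) [0.4324 0.1252]
(-60, 0) [0.4474 0.1261]
(0, 106.5) [0.5011 0.2359]
(0, 176) [0.4971 0.3053]
(15, 0) [0.5223 0.1305]
bystanders H: tube,dish,pen [[ 93.1 184.8]] [[-33.9 240.7]] [[-108.9  223.5]
 [-119.4   78.7]]
```

```bash
cat >> h.py <<'E'
TH=0.0582;O=np.array([0.5073,0.1296])
r2=np.array([[np.cos(TH),-np.sin(TH)],[np.sin(TH),np.cos(TH)]])
def st():
    s=observe();Rm=R.from_euler('xyz',s["ee_rot"])
    p=s["ee_pos"];h=np.r_[(p[:2]-O)@r2,p[2]]*1000
    print("t",round(s["t"],2),"H",h.round(1),"yaw",s["ee_rot"].round(3),"FH",(s["force"][:2]@r2).round(2),round(s["force"][2],2),"w",round(s["gripper_width"],3))
    return p,Rm
def go(x,y,z,yaw=TH+np.pi/2):
    p,Rm=st();w=np.r_[r2@np.array([x,y])/1000+O,z/1000]
    q=Rm.inv()*R.from_euler('xyz',[np.pi,0,yaw])
    print("ROW",q.as_rotvec().round(3),Rm.inv().apply(w-p).round(4))
E
python3 -c "
from h import *
go(-105,-6,200)"
```

```text
t 0.1 H [-264.1  445.   230.5] yaw [-3.14 -0.    2.77] FH [0.54 0.16] 0.25 w 0.085
ROW [-1.000e-03  1.000e-03  1.141e+00] [-0.3326 -0.3436  0.0311]
```

The rows are not in the units I measure in: shifts go in shares of 0.5 m and turns go in shares of 4 rad. I convert before sending: -0.3436 m / 0.5 = -0.6872, -0.3326 m / 0.5 = -0.6652, 1.141 rad / 4 = 0.2853.

```bash
echo '{"wx": [0,0,0,0,0,0,0,0,0,0],"wy": [0,0,0,0,0,0,0,0,0,0],"wz": [0.2853,0.2853,0.2853,0.2853,0.2853,0.2853,0.2853,0.2853,0.2853,0.2853],"tx": [-0.6652,-0.6652,-0.6652,-0.6652,-0.6652,-0.6652,-0.6652,-0.6652,-0.6652,-0.6652],"ty": [-0.6872,-0.6872,-0.6872,-0.6872,-0.6872,-0.6872,-0.6872,-0.6872,-0.6872,-0.6872],"tz": [0.062,0.062,0.062,0.062,0.062,0.062,0.062,0.062,0.062,0.062],"finger_gap": [0,0,0,0,0,0,0,0,0,0]}' | python3 drive.py 20; python3 -c "
from h import *
go(-105,-6,60)"
```

```text
t: 1.35
ee_pos: [0.4027, 0.1183, 0.2001]
ee_rot: [-3.141, -0.0, 1.628]
force: [-0.5, 0.5, 0.2]
gripper_width: -0.0
grip_force: 0.0
t 1.35 H [-105.1   -5.2  200.1] yaw [-3.141 -0.     1.628] FH [-0.52  0.58] 0.24 w -0.0
ROW [-0.001 -0.    -0.001] [-0.0009  0.0002  0.1401]
```

In the tool's units: 0.1855 m / 0.5 = 0.371, 0.17 m / 0.5 = 0.34.

```bash
echo '{"wx": [0,0,0,0,0,0,0],"wy": [0,0,0,0,0,0,0],"wz": [0,0,0,0,0,0,0],"tx": [0,0,0,0,0,0,0],"ty": [0,0,0,0,0.02,0.03,0.036],"tz": [0.12,0.24,0.34,0.371,0.371,0.371,0.371],"finger_gap": [0,0,0,0,0,0,0]}' | python3 drive.py
python3 - <<'E'
from h import *
st()
for n in("top","scene"):
    p,d=vision.capture(n);cv2.imwrite(f"pics/{n}1.png",p)
s=cv2.imread("pics/scene1.png");t=cv2.imread("pics/top1.png")
z=lambda p,a:cv2.resize(p[a[1]:a[1]+140,a[0]:a[0]+190],(800,590),interpolation=cv2.INTER_CUBIC)
cv2.imwrite("pics/s1c.png",np.vstack([cv2.resize(z(s,(300,190)),(400,295)),cv2.resize(z(t,(320,195)),(400,295))]))
E
```

```text
t: 2.22
ee_pos: [0.4228, 0.1199, 0.016]
ee_rot: [3.139, -0.001, 1.629]
force: [-0.3, -0.0, 0.8]
gripper_width: 0.0004
grip_force: 0.0
t 2.23 H [-85.   -4.8  16. ] yaw [ 3.139e+00 -1.000e-03  1.629e+00] FH [-0.32  0.  ] 0.85 w 0.0
```

View pics/s1c.png

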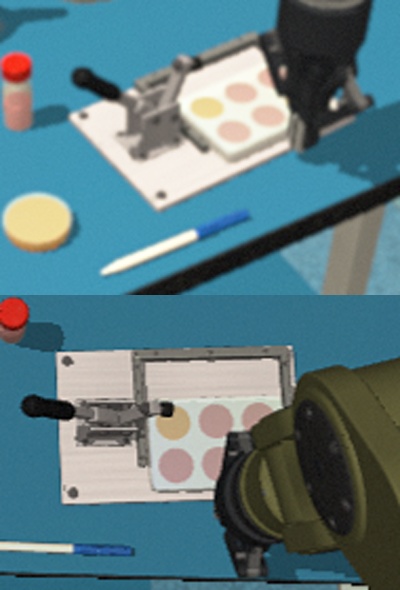

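The scene view shows the shut fingertips just in front of the plate's front edge, with the holder and bystanders untouched. The body is clear of the clamp arm. Starting the push.

In the tool's units: 0.032 m / 0.5 = 0.064, 0.028 m / 0.5 = 0.056.

```bash
echo '{"wx": [0,0,0,0,0,0,0,0],"wy": [0,0,0,0,0,0,0,0],"wz": [0,0,0,0,0,0,0,0],"tx": [0,0,0,0,0,0,0,0],"ty": [0.008,0.016,0.024,0.032,0.04,0.048,0.056,0.064],"tz": [0.002,0.002,0.002,0.002,0.002,0.002,0.002,0.002],"finger_gap": [0,0,0,0,0,0,0,0]}' | python3 drive.py; python3 -c "
from h import *
st()"
```

```text
t: 3.32
ee_pos: [0.4532, 0.121, 0.0138]
ee_rot: [-3.142, 0.0, 1.629]
force: [-0.5, -1.3, -0.0]
gripper_width: -0.0
grip_force: 0.6
t 3.33 H [-54.5  -5.5  13.8] yaw [-3.142  0.     1.629] FH [-0.54 -1.24] -0.03 w -0.0
```

In the tool's units: 0.011 m / 0.5 = 0.022, 0.009 m / 0.5 = 0.018.

```bash
echo '{"wx": [0,0,0,0],"wy": [0,0,0,0],"wz": [0,0,0,0],"tx": [0,0,0,0],"ty": [0.006,0.012,0.018,0.022],"tz": [0,0,0,0],"finger_gap": [0,0,0,0]}' | python3 drive.py; echo '{"wx": [0,0],"wy": [0,0],"wz": [0,0],"tx": [0,0],"ty": [0.004,0.004],"tz": [0,0],"finger_gap": [0,0]}' | python3 drive.py
```

```text
t: 3.82
ee_pos: [0.4642, 0.1216, 0.0138]
ee_rot: [3.141, -0.0, 1.629]
force: [-0.9, -0.4, 0.4]
gripper_width: -0.0
grip_force: 0.5
t: 4.08
ee_pos: [0.4662, 0.1217, 0.0138]
ee_rot: [3.141, -0.0, 1.629]
force: [-0.1, -0.7, -0.3]
gripper_width: 0.0
grip_force: 0.0
```

Run:
```python
from h import *
st()
for n in("top","scene"):
    p,d=vision.capture(n);cv2.imwrite(f"pics/{n}2.png",p)
s=cv2.imread("pics/scene2.png");t=cv2.imread("pics/top2.png")
z=lambda p,a:cv2.resize(p[a[1]:a[1]+88,a[0]:a[0]+120],(400,293),interpolation=cv2.INTER_CUBIC)
cv2.imwrite("pics/s2c.png",np.vstack([z(s,(360,190)),z(t,(370,205))]))
```

```text
t 4.08 H [-41.5  -5.5  13.8] yaw [ 3.141 -0.     1.629] FH [-0.18 -0.72] -0.26 w 0.0
```

View pics/s2c.png

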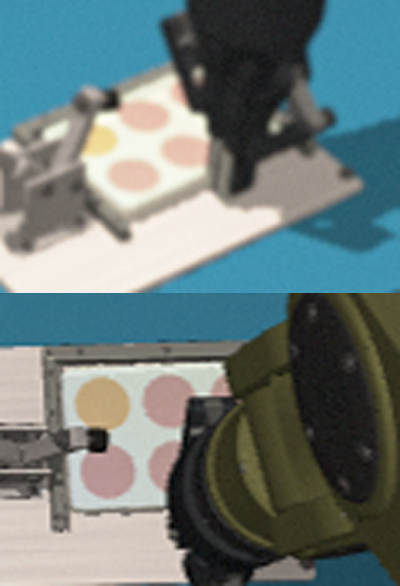

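Scene and top crops show the plate carried along, with only a thin gap of a few mm left to the rear stop at the left end, top crop (60,360). I'll continue in small steps until the force rises.

In the tool's units: 0.002 m / 0.5 = 0.004, 0.001 m / 0.5 = 0.002.

```bash
echo '{"wx": [0,0,0],"wy": [0,0,0],"wz": [0,0,0],"tx": [0,0,0],"ty": [0.002,0.004,0.004],"tz": [0,0,0],"finger_gap": [0,0,0]}' | python3 drive.py;echo '{"wx": [0,0],"wy": [0,0],"wz": [0,0],"tx": [0,0],"ty": [0.002,0.002],"tz": [0,0],"finger_gap": [0,0]}' | python3 drive.py; echo '{"wx": [0,0],"wy": [0,0],"wz": [0,0],"tx": [0,0],"ty": [0.002,0.002],"tz": [0,0],"finger_gap": [0,0]}' | python3 drive.py|grep -E "pos|force"
```

```text
t: 4.55
ee_pos: [0.468, 0.1218, 0.0138]
ee_rot: [3.142, 0.0, 1.629]
force: [-0.6, 0.4, 0.5]
gripper_width: 0.0001
grip_force: 0.1
t: 4.8
ee_pos: [0.4689, 0.1219, 0.0138]
ee_rot: [-3.142, -0.0, 1.629]
force: [-0.2, 0.1, -0.2]
gripper_width: -0.0002
grip_force: 0.2
ee_pos: [0.4693, 0.122, 0.0137]
force: [-2.6, 1.3, 1.2]
grip_force: 1.6
```

In the tool's units: 0.001 m / 0.5 = 0.002.

```bash
for i in 1 2; do echo '{"wx": [0,0],"wy": [0,0],"wz": [0,0],"tx": [0,0],"ty": [0.002,0.002],"tz": [0,0],"finger_gap": [0,0]}' | python3 drive.py|grep -E "pos|^force"; done; python3 -c "
from h import *
st()"
```

```text
ee_pos: [0.4695, 0.1221, 0.0136]
force: [-5.3, 0.9, 3.4]
ee_pos: [0.4696, 0.1221, 0.0135]
force: [-8.4, 1.6, 7.0]
t 5.55 H [-38.1  -5.3  13.5] yaw [-3.138e+00 -1.000e-03  1.629e+00] FH [-8.32  2.07] 7.01 w 0.0
```

In the tool's units: -0.19 m / 0.5 = -0.38, -0.14 m / 0.5 = -0.28.

```bash
echo '{"wx": [0,0,0,0,0,0,0],"wy": [0,0,0,0,0,0,0],"wz": [0,0,0,0,0,0,0],"tx": [0,0,0,0,0,0,0],"ty": [-0.008,-0.06,-0.12,-0.13,-0.13,-0.13,-0.13],"tz": [0,0,-0.04,-0.16,-0.28,-0.38,-0.38],"finger_gap": [0,0,0,0,0,0,0]}' | python3 drive.py
python3 - <<'E'
from h import *
go(0,215,190)
for n in("top","scene"):
    p,d=vision.capture(n);cv2.imwrite(f"pics/{n}3.png",p)
s=cv2.imread("pics/scene3.png");t=cv2.imread("pics/top3.png")
z=lambda p,a:cv2.resize(p[a[1]:a[1]+88,a[0]:a[0]+120],(400,293),interpolation=cv2.INTER_CUBIC)
cv2.imwrite("pics/s3c.png",np.vstack([z(s,(360,190)),z(t,(360,205))]))
E
```

```text
t: 6.42
ee_pos: [0.4108, 0.119, 0.2083]
ee_rot: [3.132, -0.001, 1.629]
force: [0.1, -0.4, 0.2]
gripper_width: 0.0001
grip_force: 0.0
t 6.42 H [-97.   -4.9 208.3] yaw [ 3.132e+00 -1.000e-03  1.629e+00] FH [ 0.1  -0.45] 0.2 w 0.0
ROW [ 0.01  -0.001 -0.   ] [0.2199 0.0967 0.0195]
```

View pics/s3c.png

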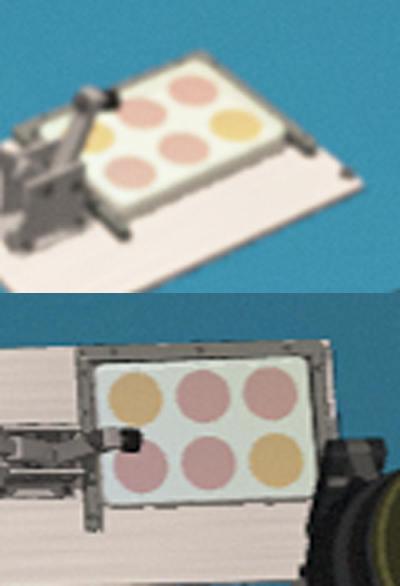

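The plate's rear edge is flush along the rear stop (top crop (95,362)-(310,353)), its front edge is parallel to it, and the bystanders look untouched. Now to the lever, from the outside.

In the tool's units: 0.22 m / 0.5 = 0.44, 0.2 m / 0.5 = 0.4.

```bash
echo '{"wx": [0,0,0,0,0,0,0],"wy": [0,0,0,0,0,0,0],"wz": [0,0,0,0,0,0,0],"tx": [0.1,0.2,0.3,0.4,0.44,0.44,0.44],"ty": [0.02,0.08,0.14,0.192,0.192,0.192,0.192],"tz": [0,0,0,0,0,0.02,0.02],"finger_gap": [0,0,0,0,0,0,0]}' | python3 drive.py
python3 - <<'E'
from h import *
print("front edge H", [((P[:2]-O)@r2*1000).round(1) for P in onplane("top",[(360+x/3.333,205+(y-293)/3.333) for x,y in[(110,505),(310,498)]],.0215)])
go(0,215,105)
E
```

```text
t: 7.4
ee_pos: [0.4886, 0.3416, 0.1918]
ee_rot: [-3.138, 0.003, 1.628]
force: [-0.8, -0.4, 0.5]
gripper_width: -0.0002
grip_force: 0.0
front edge H [array([-28.8,  56.8]), array([-28.2, -60.6])]
t 7.4 H [ -6.4 212.7 191.8] yaw [-3.138e+00  3.000e-03  1.628e+00] FH [-0.82 -0.38] 0.47 w -0.0
ROW [-0.003  0.003 -0.001] [0.0025 0.0067 0.0867]
```

In the tool's units: 0.087 m / 0.5 = 0.174, 0.08 m / 0.5 = 0.16.

```bash
echo '{"wx": [0,0,0,0],"wy": [0,0,0,0],"wz": [0,0,0,0],"tx": [0.006,0.006,0.006,0.006],"ty": [0.012,0.012,0.012,0.012],"tz": [0.08,0.16,0.174,0.174],"finger_gap": [0,0,0,0]}' | python3 drive.py; echo '{"wx": [0,0,0,0,0],"wy": [0,0,0,0,0],"wz": [0,0,0,0,0],"tx": [-0.012,-0.024,-0.036,-0.048,-0.06],"ty": [0,0,0,0,0],"tz": [0,-0.004,-0.01,-0.016,-0.022],"finger_gap": [0,0,0,0,0]}' | python3 drive.py; python3 -c "
from h import *
st()"
```

```text
t: 7.9
ee_pos: [0.4958, 0.346, 0.1074]
ee_rot: [-3.141, 0.0, 1.628]
force: [0.2, 0.6, 0.5]
gripper_width: -0.0002
grip_force: 0.0
t: 8.52
ee_pos: [0.4979, 0.3178, 0.1186]
ee_rot: [3.141, -0.003, 1.629]
force: [-2.0, 6.3, 3.0]
gripper_width: 0.0003
grip_force: 3.4
t 8.53 H [  1.5 188.4 118.6] yaw [ 3.141e+00 -3.000e-03  1.629e+00] FH [-1.6   6.37] 2.99 w 0.0
```

In the tool's units: -0.03 m / 0.5 = -0.06, -0.024 m / 0.5 = -0.048.

```bash
echo '{"wx": [0,0,0,0,0,0,0],"wy": [0,0,0,0,0,0,0],"wz": [0,0,0,0,0,0,0],"tx": [0,0,-0.012,-0.024,-0.036,-0.048,-0.06],"ty": [0,0,0,0,0,0,0],"tz": [0.02,0.02,0.016,0.008,0,-0.008,-0.014],"finger_gap": [0,0,0,0,0,0,0]}' | python3 drive.py
python3 - <<'E'
from h import *
st()
p,d=vision.capture("scene");cv2.imwrite("pics/s4.png",cv2.resize(p[170:300,280:460],None,fx=3,fy=3,interpolation=cv2.INTER_CUBIC))
E
```

```text
t: 9.4
ee_pos: [0.5017, 0.297, 0.1317]
ee_rot: [3.135, -0.021, 1.633]
force: [-10.5, 23.4, 31.2]
gripper_width: -0.0
grip_force: 19.1
t 9.4 H [  4.1 167.4 131.7] yaw [ 3.135 -0.021  1.633] FH [-9.14 23.95] 31.25 w -0.0
```

View pics/s4.png

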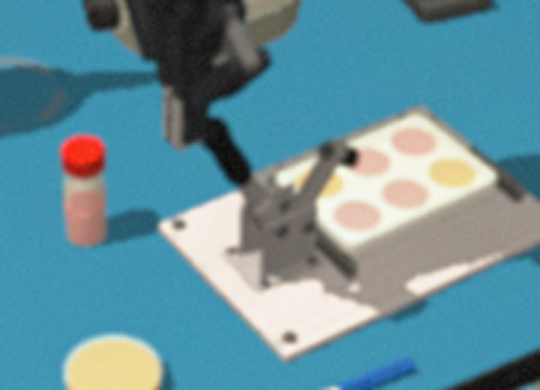

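The picture shows the fingertips riding on the grip's end (crop (210,125)), not behind it. I'll back off outward, go lower and retry.

In the tool's units: 0.055 m / 0.5 = 0.11, 0.035 m / 0.5 = 0.07.

```bash
echo '{"wx": [0,0,0,0],"wy": [0,0,0,0],"wz": [0,0,0,0],"tx": [0.03,0.07,0.11,0.11],"ty": [0,0,0,0],"tz": [-0.016,-0.016,-0.01,-0.01],"finger_gap": [0,0,0,0]}' | python3 drive.py; python3 -c "
from h import *
go(0,212,90)"
```

```text
t: 9.95
ee_pos: [0.4954, 0.3429, 0.1282]
ee_rot: [-3.14, 0.001, 1.631]
force: [0.4, -0.4, -0.4]
gripper_width: 0.0002
grip_force: 0.0
t 9.95 H [  0.5 213.6 128.2] yaw [-3.140e+00  1.000e-03  1.631e+00] FH [ 0.4  -0.47] -0.42 w 0.0
ROW [-0.002  0.001  0.002] [-0.0015 -0.0005  0.0382]
```

In the tool's units: 0.038 m / 0.5 = 0.076, -0.036 m / 0.5 = -0.072.

```bash
echo '{"wx": [0,0,0,0,0,0,0,0,0,0],"wy": [0,0,0,0,0,0,0,0,0,0],"wz": [0,0,0,0,0,0,0,0,0,0],"tx": [0,0,0,-0.016,-0.032,-0.046,-0.054,-0.062,-0.072,-0.072],"ty": [0,0,0,0,0,0,0,0,0,0],"tz": [0.04,0.076,0.076,0.076,0.076,0.072,0.066,0.056,0.048,0.048],"finger_gap": [0,0,0,0,0,0,0,0,0,0]}' | python3 drive.py; python3 -c "
from h import *
st()"
```

```text
t: 11.2
ee_pos: [0.4988, 0.3074, 0.1075]
ee_rot: [3.14, -0.005, 1.629]
force: [-1.2, 6.4, 3.3]
gripper_width: 0.0002
grip_force: 3.2
t 11.2 H [  1.9 178.  107.5] yaw [ 3.14  -0.005  1.629] FH [-0.78  6.5 ] 3.28 w 0.0
```

In the tool's units: -0.015 m / 0.5 = -0.03, -0.01 m / 0.5 = -0.02.

```bash
echo '{"wx": [0,0,0,0],"wy": [0,0,0,0],"wz": [0,0,0,0],"tx": [-0.01,-0.02,-0.03,-0.03],"ty": [0,0,0,0],"tz": [-0.006,-0.012,-0.018,-0.018],"finger_gap": [0,0,0,0]}' | python3 drive.py
python3 - <<'E'
from h import *
st()
p,d=vision.capture("scene");cv2.imwrite("pics/s5.png",cv2.resize(p[170:300,280:460],None,fx=3,fy=3,interpolation=cv2.INTER_CUBIC))
E
```

```text
t: 11.7
ee_pos: [0.4998, 0.2925, 0.1167]
ee_rot: [3.14, -0.005, 1.629]
force: [-1.7, 6.6, 4.3]
gripper_width: -0.0
grip_force: 3.2
t 11.7 H [  1.9 163.1 116.7] yaw [ 3.14  -0.005  1.629] FH [-1.33  6.72] 4.33 w -0.0
```

View pics/s5.png

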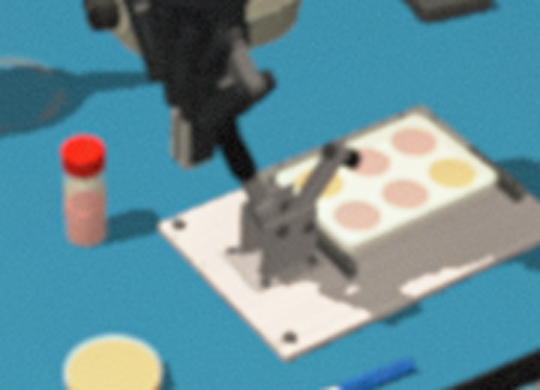

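The fingertips are now behind the grip (crop (190,150)) and the lever has turned toward upright, so I'll continue past centre.

In the tool's units: -0.045 m / 0.5 = -0.09, -0.041 m / 0.5 = -0.082.

```bash
echo '{"wx": [0,0,0,0,0,0,0],"wy": [0,0,0,0,0,0,0],"wz": [0,0,0,0,0,0,0],"tx": [-0.014,-0.028,-0.042,-0.056,-0.07,-0.082,-0.09],"ty": [0,0,0,0,0,0,0],"tz": [-0.008,-0.014,-0.018,-0.022,-0.022,-0.022,-0.022],"finger_gap": [0,0,0,0,0,0,0]}' | python3 drive.py; python3 -c "
from h import *
st()"
```

```text
t: 12.62
ee_pos: [0.5015, 0.2451, 0.1254]
ee_rot: [-3.141, 0.001, 1.628]
force: [0.6, 0.1, 0.4]
gripper_width: 0.0001
grip_force: 0.0
t 12.62 H [  0.9 115.6 125.4] yaw [-3.141e+00  1.000e-03  1.628e+00] FH [0.62 0.09] 0.43 w 0.0
```

In the tool's units: 0.29 m / 0.5 = 0.58, 0.24 m / 0.5 = 0.48.

```bash
echo '{"wx": [0,0,0,0,0,0,0,0],"wy": [0,0,0,0,0,0,0,0],"wz": [0,0,0,0,0,0,0,0],"tx": [0.06,0.14,0.24,0.36,0.48,0.58,0.58,0.58],"ty": [0,0,0,0,0,-0.1,-0.16,-0.16],"tz": [0,-0.06,-0.16,-0.2,-0.2,-0.2,-0.2,-0.2],"finger_gap": [0,0,0,0,0,0,0,0]}' | python3 drive.py
python3 - <<'E'
from h import *
st()
for n in("top","scene"):
    p,d=vision.capture(n);cv2.imwrite(f"pics/{n}6.png",p)
s=cv2.imread("pics/scene6.png");t=cv2.imread("pics/top6.png")
z=lambda p,a:cv2.resize(p[a[1]:a[1]+139,a[0]:a[0]+190],(400,293),interpolation=cv2.INTER_CUBIC)
cv2.imwrite("pics/s6c.png",np.vstack([z(s,(290,190)),z(t,(285,195))]))
E
```

```text
t: 13.62
ee_pos: [0.4023, 0.5317, 0.2254]
ee_rot: [-3.14, 0.001, 1.633]
force: [-0.1, -0.4, 0.2]
gripper_width: 0.0
grip_force: 0.0
t 13.62 H [-81.4 407.5 225.4] yaw [-3.140e+00  1.000e-03  1.633e+00] FH [-0.11 -0.4 ] 0.25 w 0.0
```

View pics/s6c.png

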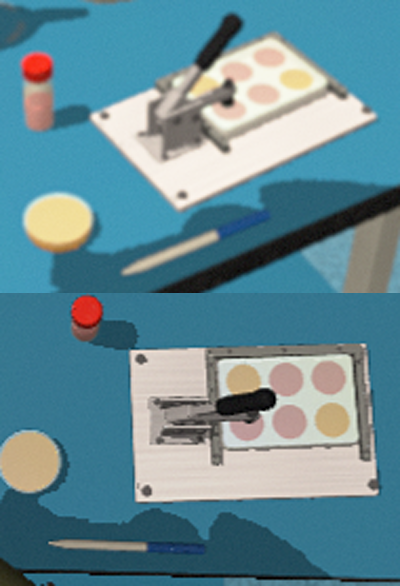

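The lever leans inward over the plate, the foot is down on it, and the tube, dish and pen are unmoved. I'll check the plate edge and lever angle numerically, then sign off if they agree.

Run:
```python
from h import *
k=400/190
print([((P[:2]-O)@r2*1000).round(1) for P in onplane("top",[(285+x/k,195+(y-293)/k) for x,y in[(222,450),(357,442)]],.0215)])
e=((x:=onplane("top",[(285+262/k,195+(399-293)/k)],.045+.098*np.cos(.72)))[0,:2]-O)@r2*1000
print("tip H",e,"expect y",106.5-98*np.sin(.72))
a=cv2.imread("pics/top0.png").astype(int);b=cv2.imread("pics/top6.png").astype(int)
for n,(x,y) in dict(tube=(326,205),dish=(299,275),pen=(366,316),timer=(206,275),bottle=(217,213)).items():
    D=np.abs(a-b).sum(2)[y-18:y+18,x-22:x+22];print(n,(D>120).mean().round(3))
```

```text
[array([-30.5,  61.9]), array([-26.9, -63.8])]
tip H [-0.31424457 40.84805301] expect y 41.88030214679564
tube 0.0
dish 0.0
pen 0.03
timer 0.588
bottle 0.0
```

Run:
```python
from h import *
for f in("top3","top6"):
    g=cv2.GaussianBlur(cv2.imread(f"pics/{f}.png"),(0,0),.8)[:,:,2].astype(float)
    out=[]
    for x in(398,405,412,420,428,435,442,448):
        c=g[258:274,x-1:x+2].mean(1);i=np.argmin(c);  # dark front wall line
        i=min(max(i,1),14);o=.5*(c[i-1]-c[i+1])/(c[i-1]-2*c[i]+c[i+1])
        P=onplane("top",[(x,258+i+o)],.012)[0];out.append(((P[:2]-O)@r2*1000).round(1).tolist())
    print(f,out)
```

```text
top3 [[-28.1, 45.4], [-27.1, 31.6], [-27.8, 17.8], [-27.5, 2.0], [-27.5, -13.8], [-26.6, -27.7], [-27.2, -41.5], [-27.0, -53.3]]
top6 [[-28.1, 45.4], [-27.1, 31.6], [-27.8, 17.8], [-27.5, 2.0], [-27.5, -13.8], [-26.6, -27.7], [-27.2, -41.4], [-27.0, -53.3]]
```

The front edge sits at -27.5 mm, square and unchanged by clamping, so the plate is home. Handing in.

```bash
python3 -c "
from plant import robot, vision, ticket, observe
print(ticket.sign_off())"
```

```text
the job is handed in; nothing more can be done
None
```

The plate is home against the rear stop (front edge at -27.5 mm) and clamped with the lever snapped over, and I've handed the job in at about 14 s; on the first lever push the fingertips rode up on the grip's end (about 40 N) before a second try worked, and the last picture showed the tube, dish, pen and bottle unmoved, but the timer could not be compared in it, probably because the arm was in the way.

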